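# Square a stack of panel blanks against a hidden backstop and weigh it down

## Task

Square up the untidy stack of four panel blanks on the drilling jig: every plate's long edge against the fence and every plate's end fully home against the solid backstop hidden inside the hood, feeling for it by force and pushing gently (well under 30 N), so that the edges lie flush. Then set the steel weight flat on top of the stack, outside the hood, to hold it, let go, and leave the other things on the table where they are.

Things in the scene. Friction and masses are not known exactly. Their poses are not given: they have to be found in the camera images.
- jig: the drilling jig, fixed on the table: a plywood board 340 mm (x) by 210 mm (y), 12 mm thick, with a fence along one long side and a hood over the far end; origin under the board's centre, x towards the hood, y towards the fence, z up.
- fence (a point): mid-length of the top inner edge of the jig's straight aluminium fence: the fence runs the whole length of the board, its inner face at jig y = +60 mm, its top 40 mm above the table; axes as the jig's.
- hood_mouth (a point): centre of the hood's mouth, on the board (jig x = +50 mm, y = 0); axes as the jig's. The grey sheet hood, top 52 mm above the table, covers jig x +50 to +170 mm, closed but for the mouth; inner wall facing the fence at y = -99 mm. Hidden inside, a solid flat backstop square to x stands 35 to 85 mm past the mouth, elsewhere every time.
- feeler (a joint): light sprung plunger set in the hidden backstop: 0 (m) when untouched, standing 8 mm proud of the solid stop face, growing as the foremost plate pushes it in; about 0.008 when that plate is against the solid stop. Its spring takes only about 0.1 N.
- plate_1: smooth white plastic panel blank, 170 mm (x) by 110 mm (y), 5 mm thick, about 100 g, number 1 from the bottom of the untidy stack of four lying on the jig's board; origin at the centre of its underside, x along its length (roughly the jig's x).
- plate_2: smooth white plastic panel blank, 170 mm (x) by 110 mm (y), 5 mm thick, about 100 g, number 2 from the bottom of the untidy stack of four lying on the jig's board; origin at the centre of its underside, x along its length (roughly the jig's x).
- plate_3: smooth white plastic panel blank, 170 mm (x) by 110 mm (y), 5 mm thick, about 100 g, number 3 from the bottom of the untidy stack of four lying on the jig's board; origin at the centre of its underside, x along its length (roughly the jig's x).
- plate_4: smooth white plastic panel blank, 170 mm (x) by 110 mm (y), 5 mm thick, about 100 g, number 4 from the bottom of the untidy stack of four lying on the jig's board; origin at the centre of its underside, x along its length (roughly the jig's x).
- weight: dark steel hold-down weight, about 0.75 kg, standing on the table beside the jig: a foot 80 (x) by 56 (y) by 18 mm high with a bar grip on top, 60 mm long (x), 20 mm wide (y), from 18 to 52 mm above its underside; origin at the centre of its underside.
- toroid: a round toroidal transformer lying flat, 96 mm across, 40 high; origin under its centre. Bystander.
- tape_roll: a roll of tape lying flat, 90 mm across, 24 high; origin under its centre. Bystander.
- screwdriver: a screwdriver 190 mm long lying flat, its x axis along it. Bystander.
- heatsink: a black finned heat sink, 80 x 100 x 45 mm; origin under its centre. Bystander.
- capacitor_1: an upright can capacitor, 35 mm across, 50 high; origin under its centre. Bystander.
- capacitor_2: another upright can capacitor, 35 mm across, 50 high. Bystander.
- supply: a small metal-cased power supply, 70 x 110 x 40 mm; origin under its centre. Bystander.
Things that resemble listed ones, but are neither listed nor needed, are in the scene too. Leave any green or purple look-alike of the plate_4 alone.

How it is judged:
By the outcome, as a careful person would: the job done as asked, in the order asked, and still so for the second after the job is handed in, with the robot touching nothing.
It also fails if it takes over 67 s, if anything falls off the work surface, if the arm or the gripper's body presses on something with over 40 N, if the wrist force passes 120 N, or if a joint passes its speed limit or range.

## Robot

A 6-joint arm with a two-finger parallel gripper is mounted at the origin on the work surface. World frame = base frame: x ahead of the robot, y to its left, z up, the work surface at z = 0. Lengths are in mm, angles in rad, forces in N, time in s.
With the tool pointing down it reaches from about 325 to 875 mm from the base axis. Payload 4.4 kg.
Tool frame: the origin (TCP) lies midway between the tips of the shut fingers; the grasp point (between the pads) lies grip_depth behind it (grip_depth is the distance from the TCP to the grasp point, in mm); z points along the fingers, y is the line along which they close (so a half turn about z gives the same grasp; the last joint's range is limited). The gripper opens to 85 mm and grips with 20 to 120 N. Pads are 22 mm wide; open, the fingers measure 114 mm over their backs; the gripper's body (76 mm by 85 mm) begins 54 mm behind the grasp point. The pads swing forward as they close: fully open they stand 13 mm farther back than shut.
Start: joints at [-1.327, 0.207, 1.542, -0, 1.393, -0.15], TCP at [220.616, -530.995, 231.282] pointing down, gripper open.
Joint ranges: [-2.73, 2.73], [-0.86, 2.22], [0.23, 2.46], [-1.11, 4.25], [0.08, 2.63], [-2.82, 2.82]. Speed limits (rad/s): [2.79, 2.79, 3.14, 3.14, 3.14, 3.14].

## Interface

Orientations are given as a 3x3 rotation matrix whose columns are the frame's x, y, z axes.
In Python, from workcell import observe, snapshot, hand_in, search_frame, trace, grip_depth gives the robot as it stands.
- The arm moves only by the tool step_arm, never from a script. Its argument "series" is a list of rows, each a list of 3 entries, a list of its own where there are three numbers: the shift along the world's x, y, z in mm, then the turn about the world's z in rad, then the closure in counts, from 0 (fully open) to 255 (shut). A call has 1 to 12 rows; each row shifts and turns the commanded pose from where the row before left it; what a row does not reach is not made up. A row lasts 1/12 s, in which the tool goes at most 41.7 mm and 7.16 degrees, less where a joint would pass 70% of its speed; a pose out of reach is approached as far as the arm can. A call with a gripper value outside its range is refused whole. The fingers move at their own pace and stop on an object; the grip force is fixed at half the most. Time passes only in rows, so rows that do not move let the fingers close. It gives the time, the measured TCP pose, the force, the opening and the grip force at its end, in the units of the state.
- observe(): the state, without advancing time (a new reading comes with each control period).
- snapshot(name): name is "scene" or "top"; returns a dict with "color" (400x640x3 uint8, red, green, blue), "K" (3x3 intrinsics, pixels), "T" (4x4, takes a point from camera to world coordinates). Camera axes: x right, y down, z forward; pixel columns grow to the right and rows downward; lengths in mm; the calibration is good to about 2 mm. A picture is of the moment at which its call begins. There is no depth.
- hand_in(): hands the job in; it is judged then, once.
Trained networks look in a picture, given as the dict that the camera call returned (one of the last four; its "shot" number tells which), for a name from the list of things; names that differ only in an ending like _2 or _b are one class to them, and where a whole thing is asked for, a point or a joint stands for the part that bears it (a point fixed in the world has none). Each returns a list of dicts, best first, with "confidence" (0 to 1); they miss things now and then, are a little off and sometimes report something else, mostly with a low value. They report only what shows in the picture. A call takes as long as a camera call. They do not tell look-alikes from the thing itself.
- search_frame(picture, name): "position" ([row, column] in pixels, amid what is visible of it).
- trace(picture, name): "mask" (400x640 bool, what is visible of it) and "position" ([row, column] in pixels, amid what is visible of it).
The state is a dict: "clock": time; "joints": joint angles; "joint_velocities": joint speeds; "joint_efforts": joint torques, N m; "tcp_pos": TCP position; "tool_rot": TCP orientation; "force": force on the tool from outside, world axes, zero at the start; "moment": the same for the moment, N m; "grip_width": opening from 0.0 (shut) to 1.0 (fully open); "finger_force": force on a finger pad.
Only numpy, scipy, OpenCV 4.12 (cv2) and the standard library are available. Lean on these libraries where they do the work, as an engineer would, in place of code of your own. Each camera call takes 0.05 s, during which the arm holds its last target. There are 200 camera calls.

## Working session

There is one attempt and no reset: what is moved stays moved. The work goes in short steps, Python scripts to look and compute and a tool call to move; the robot and the scene stay as the last step left them, time stands still between calls to the robot, and variables do not carry over. Pictures are saved under pics/ and viewed, at most 10 in all, crops included, and the job is handed in when it is done.

Besides the shell and the picture viewer there is one more tool, called after "Emit:" by a JSON object that holds its "method" and its "body", one argument or row to a line. step_arm: Moves the arm, as the interface text tells. Its arguments: {"type":"object","properties":{"series":{"type":"array"}},"required":["series"]}

```bash
mkdir -p pics; cat > h.py <<'E'
import numpy as np, cv2
from workcell import *
def proj(p,pt):
    T=np.linalg.inv(p["T"]);c=T[:3,:3]@np.array(pt,float)+T[:3,3];u=p["K"]@c;return u[:2]/u[2]
def ray(p,rc,z):
    d=p["T"][:3,:3]@np.linalg.inv(p["K"])@np.array([rc[1],rc[0],1.]);o=p["T"][:3,3];return o+d*(z-o[2])/d[2]
def save(p,n,crop=None,s=1):
    im=p["color"][:,:,::-1]
    if crop: r0,r1,c0,c1=crop; im=im[r0:r1,c0:c1]
    cv2.imwrite("pics/"+n,cv2.resize(im,None,fx=s,fy=s,interpolation=cv2.INTER_CUBIC))
E
python3 - <<'E'
from h import *
s=observe();print({k:np.round(v,3).tolist() for k,v in s.items()},grip_depth)
zs=dict(jig=12,plate_4=32,weight=52,toroid=40,tape_roll=24,screwdriver=20,heatsink=45,capacitor_1=50,supply=40,fence=40,hood_mouth=12)
for n in("top","scene"):
    p=snapshot(n);save(p,n+"0.png",s=1.25);print(n,np.round(p["T"],2).tolist(),p["K"].tolist())
    for k,z in zs.items():
        print(k,[(np.round(d["position"]).tolist(),round(d["confidence"],2),np.round(ray(p,d["position"],z)[:2]).tolist()) for d in search_frame(p,k)])
E
```

```text
{'clock': 0.0, 'joints': [-1.327, 0.207, 1.543, 0.0, 1.393, -0.151], 'joint_velocities': [-0.0, 0.0, -0.001, -0.002, 0.002, 0.002], 'joint_efforts': [0.001, -38.303, -29.16, 0.0, 0.01, 0.0], 'tcp_pos': [220.447, -530.218, 230.08], 'tool_rot': [[0.923, 0.384, -0.001], [0.384, -0.923, 0.002], [0.0, -0.002, -1.0]], 'force': [0.101, -0.648, 0.313], 'moment': [-0.035, -0.042, -0.008], 'finger_force': 0.0, 'grip_width': 0.995} 18.700000000000003
top [[-0.01, -0.99, 0.16, 178.81], [-1.0, 0.01, -0.01, -15.03], [0.0, -0.16, -0.99, 1687.16], [0.0, 0.0, 0.0, 1.0]] [[483.7902270184348, 0.0, 317.4561273182367], [0.0, 483.7902270184348, 204.31192684398113], [0.0, 0.0, 1.0]]
jig [([145.0, 291.0], 0.74, [671.0, 68.0])]
plate_4 [([270.0, 397.0], 0.95, [222.0, -295.0]), ([173.0, 302.0], 0.78, [563.0, 30.0]), ([194.0, 291.0], 0.64, [487.0, 68.0]), ([287.0, 219.0], 0.64, [170.0, 309.0])]
weight [([188.0, 400.0], 0.82, [502.0, -308.0])]
toroid [([153.0, 438.0], 0.87, [631.0, -451.0]), ([246.0, 367.0], 0.58, [306.0, -193.0])]
tape_roll [([215.0, 210.0], 0.5, [416.0, 350.0])]
screwdriver []
heatsink [([154
[... 507 characters left out ...]
[([254.0, 268.0], 0.88, [665.0, 51.0]), ([241.0, 402.0], 0.54, [354.0, 241.0])]
plate_4 [([234.0, 315.0], 0.89, [533.0, 86.0]), ([227.0, 295.0], 0.77, [560.0, 32.0]), ([230.0, 467.0], 0.65, [202.0, 334.0])]
weight [([166.0, 242.0], 0.55, [540.0, -274.0])]
toroid []
tape_roll [([296.0, 402.0], 0.82, [495.0, 372.0])]
screwdriver [([161.0, 312.0], 0.54, [329.0, -186.0])]
heatsink [([344.0, 373.0], 0.96, [647.0, 429.0])]
capacitor_1 [([240.0, 401.0], 0.81, [382.0, 259.0]), ([248.0, 429.0], 0.81, [346.0, 322.0])]
supply [([159.0, 310.0], 0.64, [343.0, -180.0]), ([205.0, 194.0], 0.62, [738.0, -220.0])]
fence [([254.0, 268.0], 0.83, [678.0, 71.0])]
hood_mouth [([252.0, 267.0], 0.62, [665.0, 44.0])]
```

View pics/top0.png

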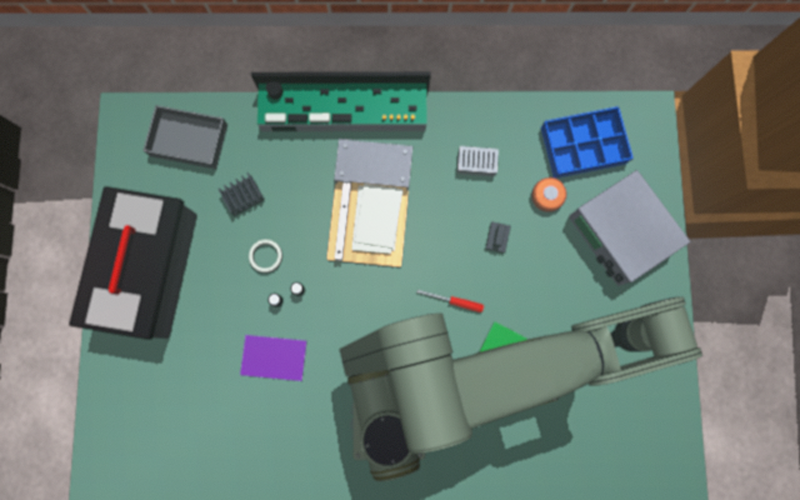

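View pics/scene0.png

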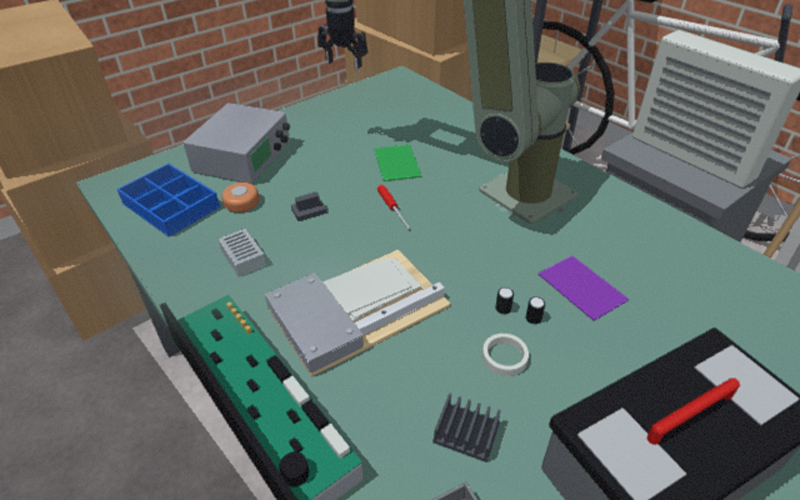

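The top view shows the jig at about (250 to 330, 112 to 213) in native pixels, with the hood up and the fence on its left. The white stack is on the board, the weight is at (400,188), and the green and purple look-alike sheets are apart at (400,270) and (219,287). The only white stack on the jig's board is at about (302,173). I'll check it close up.

```bash
python3 - <<'E'
from h import *
t=snapshot("top");s=snapshot("scene")
a=cv2.resize(t["color"][108:218,255:335,::-1],None,fx=5,fy=5,interpolation=cv2.INTER_CUBIC)
b=cv2.resize(s["color"][195:300,205:365,::-1],None,fx=5,fy=5,interpolation=cv2.INTER_CUBIC)
cv2.imwrite("pics/ca.png",a);cv2.imwrite("pics/cb.png",b)
for n,p in(("t",t),("s",s)):
    m=trace(p,"weight");
    for d in m[:1]:
        r=cv2.minAreaRect(np.argwhere(d["mask"]).astype(np.float32));print(n,"weight",d["confidence"],d["mask"].sum())
        print([np.round(ray(p,q,10)[:2]).tolist() for q in cv2.boxPoints(r)], r)
E
```

```text
t weight 0.68 360
[[551.0, -291.0], [472.0, -273.0], [460.0, -328.0], [540.0, -347.0]] ((189.7115478515625, 398.0577392578125), (16.08152198791504, 22.553354263305664), 78.69007110595703)
s weight 0.74 412
[[440.0, -360.0], [525.0, -379.0], [561.0, -288.0], [480.0, -268.0]] ((164.2924346923828, 245.72640991210938), (18.268951416015625, 25.411701202392578), 15.945395469665527)
```

View pics/ca.png

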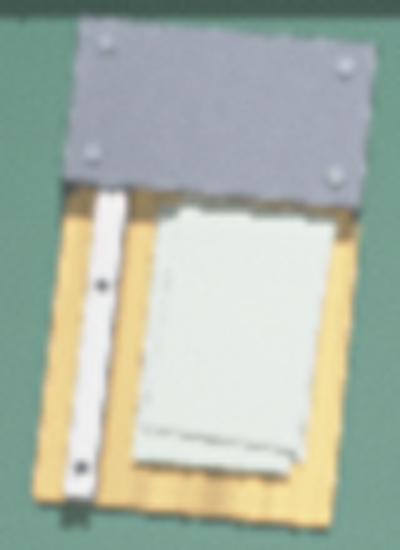

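View pics/cb.png

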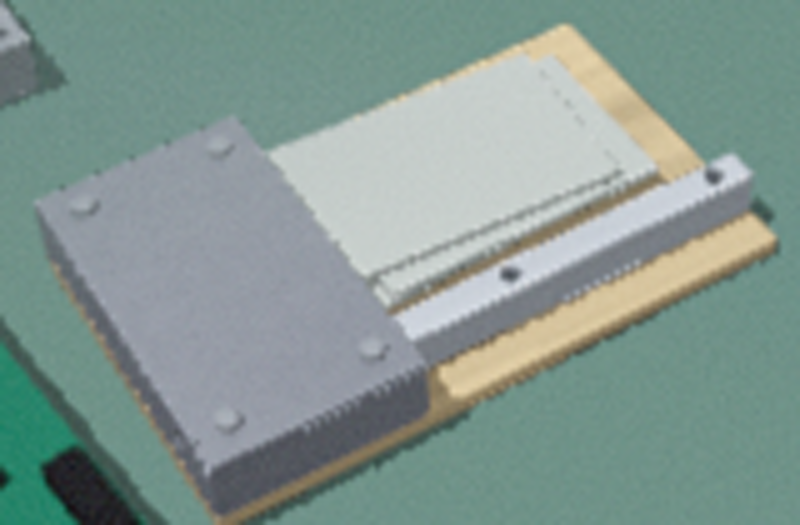

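Crop a shows the jig corners clearly: board rear corners at crop (33,500) and (330,527), and hood front corners at (65,180) and (357,205). The white stack starts right at the mouth, with its plates staggered at the rear. Crop b shows the same thing from the fence side. I'll fit the jig and weight poses from both views.

```bash
python3 - <<'E'
from h import *
from scipy.optimize import least_squares
t=snapshot("top");s=snapshot("scene")
A=lambda x,y:(255+x/5,108+y/5); B=lambda x,y:(205+x/5,195+y/5)
C=[(t,(-170,105,12),A(33,500)),(t,(-170,-105,12),A(330,527)),(t,(50,105,52),A(65,180)),(t,(50,-105,52),A(357,205)),(t,(170,105,52),A(82,18)),(t,(170,-105,52),A(375,42)),
(s,(-170,-105,12),B(570,25)),(s,(-170,105,12),B(778,240)),(s,(50,-105,52),B(235,118)),(s,(50,105,52),B(430,370)),(s,(170,-105,52),B(38,203)),(s,(170,105,52),B(212,470))]
def W(q,l):
    c,n=np.cos(q[2]),np.sin(q[2]);return [q[0]+c*l[0]-n*l[1],q[1]+n*l[0]+c*l[1],l[2]]
f=lambda q:np.concatenate([proj(p,W(q,l))-u for p,l,u in C])
r=least_squares(f,[620,60,-.05],loss='soft_l1',x_scale=[10,10,.1]);q=r.x;print(q,np.round(f(q).reshape(-1,2),1).tolist())
np.save("jig.npy",q)
c,n=np.cos(q[2]),np.sin(q[2])
def L(w): d=w[:2]-q[:2];return np.round([c*d[0]+n*d[1],-n*d[0]+c*d[1]]).tolist()
# plate corners in crops -> jig coords
print("top",[L(ray(t,A(*u)[::-1],32)) for u in((175,207),(337,222),(300,455),(145,428))],"low",[L(ray(t,A(*u)[::-1],z)) for u,z in(((132,465),17),((288,477),17))])
print("scene",[L(ray(s,B(*u)[::-1],32)) for u in((272,152),(520,58),(620,175),(375,278))],[L(ray(s,B(*u)[::-1],z)) for u,z in(((655,165),22),((550,58),22),((390,305),17))])
print("fence end",L(ray(s,B(722,155)[::-1],40)),"fence in top",L(ray(t,A(98,490)[::-1],40)),L(ray(t,A(128,190)[::-1],40)))
# weight: fit with silhouette
mt=[(p,trace(p,"weight")[0]["mask"]) for p in(t,s)]
def box(p,v):
    m=np.zeros((400,640),np.uint8)
    for hx,hy,z0,z1 in((40,28,0,18),(30,10,18,52)):
        P=np.array([proj(p,W(v,(a*hx,b*hy,z))) for a in(1,-1) for b in(1,-1) for z in(z0,z1)])
        cv2.fillConvexPoly(m,cv2.convexHull(np.round(P*16).astype(np.int32)),1,shift=4)
    return m>0
def iou(v): return sum((box(p,v)&m).sum()/(box(p,v)|m).sum() for p,m in mt)
best=max(((iou((x,y,a)),x,y,a) for x in range(485,530,3) for y in range(-330,-290,3) for a in np.arange(-.6,.61,.1)))
print(best);x0,y0,a0=best[1:]
print(max(((iou((x,y,a)),x,y,a) for x in range(x0-3,x0+4) for y in range(y0-3,y0+4) for a in np.arange(a0-.1,a0+.11,.04))))
E
```

```text
[ 6.02899527e+02  5.28530443e+01 -9.75195912e-02] [[-0.8, -0.5], [-0.5, -0.4], [-1.5, -0.1], [-0.1, 0.3], [-1.2, -0.4], [-0.7, 0.1], [-0.3, -1.0], [0.3, -0.9], [0.1, -0.9], [-0.3, -1.8], [-0.8, -0.5], [-0.2, -0.1]]
top [[43.0, 23.0], [43.0, -92.0], [-126.0, -82.0], [-117.0, 28.0]] low [[-141.0, 35.0], [-139.0, -74.0]]
scene [[39.0, -86.0], [-117.0, -74.0], [-112.0, 35.0], [37.0, 27.0]] [[-138.0, 32.0], [-137.0, -74.0], [34.0, 35.0]]
fence end [-163.0, 60.0] fence in top [-164.0, 55.0] [50.0, 56.0]
(np.float64(1.6903265445443167), 506, -309, np.float64(-0.20000000000000007))
(np.float64(1.7133963375304972), 506, -309, np.float64(-0.26000000000000006))
```

Emit:
{"method": "step_arm", "body": {
  "series": [
    [[20, 28, -4], 0.09, 0],
    [[20, 28, -4], 0.09, 0],
    [[20, 28, -4], 0.09, 0],
    [[20, 28, -4], 0.09, 0],
    [[20, 28, -4], 0.09, 0],
    [[20, 28, -4], 0.09, 0],
    [[20, 28, -4], 0.09, 0],
    [[20, 28, -4], 0.09, 0],
    [[20, 28, -4], 0.09, 0],
    [[20, 28, -4], 0.09, 0],
    [[20, 28, -4], 0.09, 0],
    [[20, 28, -4], 0.09, 0]
  ]
}}

```text
clock: 2.6
tcp_pos: [461.5, -193.5, 183.4]
tool_rot: [[0.092, 0.996, 0.001], [0.996, -0.092, -0.0], [-0.0, 0.001, -1.0]]
force: [0.3, -0.5, -0.5]
grip_width: 0.996
finger_force: 0.0
```

Emit:
{"method": "step_arm", "body": {
  "series": [
    [[18, 26, -10], 0, 0],
    [[18, 26, -12], 0, 0],
    [[18, 27, -15], 0, 0],
    [[18, 27, -20], 0, 0],
    [[18, 27, -20], 0, 0],
    [[0, 0, -25], 0, 0],
    [[0, 0, -25], 0, 0],
    [[0, 0, -25], 0, 0],
    [[0, 0, -16], 0, 0],
    [[0, 0, 0], 0, 0]
  ]
}}

```text
clock: 3.43
tcp_pos: [547.0, -60.8, 11.2]
tool_rot: [[0.096, 0.995, -0.008], [0.995, -0.096, 0.002], [0.001, -0.008, -1.0]]
force: [-1.3, -0.1, 0.1]
grip_width: 1.004
finger_force: 0.0
```

```bash
python3 - <<'E'
from h import *
t=snapshot("top");s=snapshot("scene")
a=cv2.resize(t["color"][108:218,255:335,::-1],None,fx=5,fy=5,interpolation=cv2.INTER_CUBIC)
b=cv2.resize(s["color"][195:300,225:305,::-1],None,fx=5,fy=5,interpolation=cv2.INTER_CUBIC)
b=cv2.copyMakeBorder(b,0,25,0,0,cv2.BORDER_CONSTANT)
cv2.imwrite("pics/d.png",np.hstack([a,b]))
E
```

```text
(no output)
```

View pics/d.png

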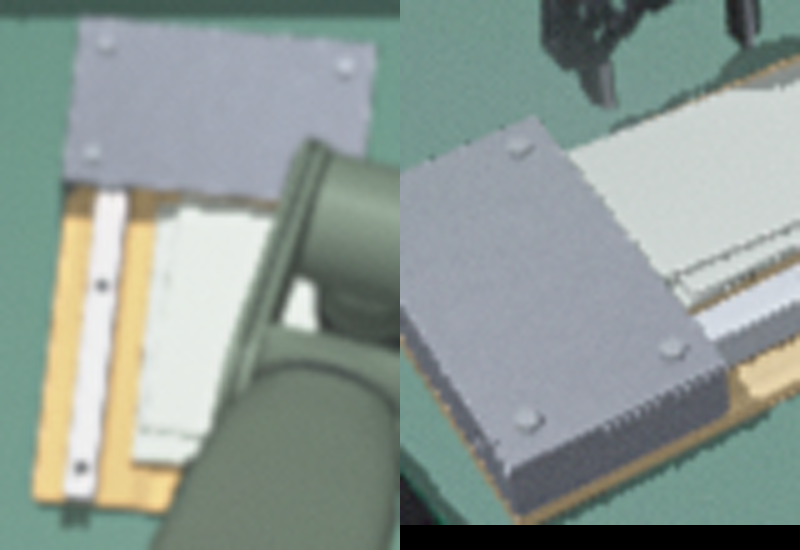

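The picture shows the fingers hovering just off the board's -y edge, with no contact on the plates. Next I lower them and start the push towards the fence.

Emit:
{"method": "step_arm", "body": {
  "series": [
    [[0, 0, -5], 0, 0],
    [[0, 0, -4], 0, 0],
    [[0, 0, 0], 0, 0],
    [[0, 0, 0], 0, 0]
  ]
}}

```text
clock: 3.87
tcp_pos: [551.0, -62.2, 6.9]
tool_rot: [[0.097, 0.995, 0.001], [0.995, -0.097, -0.0], [-0.0, 0.001, -1.0]]
force: [-0.1, 0.2, 0.1]
grip_width: 1.001
finger_force: 0.0
```

Emit:
{"method": "step_arm", "body": {
  "series": [
    [[0.4, 4, 0], 0, 0],
    [[0.4, 4, 0], 0, 0],
    [[0.4, 4, 0], 0, 0],
    [[0.4, 4, 0], 0, 0],
    [[0.3, 3, 0], 0, 0],
    [[0.3, 3, 0], 0, 0],
    [[0.3, 3, 0], 0, 0],
    [[0.3, 3, 0], 0, 0],
    [[0.3, 3, 0], 0, 0],
    [[0.3, 3, 0], 0, 0]
  ]
}}

```text
clock: 4.7
tcp_pos: [554.0, -27.9, 6.3]
tool_rot: [[0.097, 0.995, -0.0], [0.995, -0.097, -0.0], [-0.0, -0.0, -1.0]]
force: [-1.1, -1.3, 0.6]
grip_width: 1.0
finger_force: 0.6
```

Emit:
{"method": "step_arm", "body": {
  "series": [
    [[-1.2, -12, 0], 0, 0],
    [[-0.8, -8, 0], 0, 0],
    [[0, 0, -2.5], 0, 0],
    [[0, 0, -2.2], 0, 0],
    [[0, 0, 0], 0, 0]
  ]
}}

```text
clock: 5.12
tcp_pos: [551.4, -48.4, 0.9]
tool_rot: [[0.098, 0.995, -0.001], [0.995, -0.098, 0.0], [0.0, -0.001, -1.0]]
force: [0.9, -0.2, -0.4]
grip_width: 1.0
finger_force: 0.0
```

Emit:
{"method": "step_arm", "body": {
  "series": [
    [[0.4, 4, 0], 0, 0],
    [[0.4, 4, 0], 0, 0],
    [[0.4, 4, 0], 0, 0],
    [[0.4, 4, 0], 0, 0],
    [[0.3, 3, 0], 0, 0],
    [[0.3, 3, 0], 0, 0],
    [[0.3, 3, 0], 0, 0],
    [[0.2, 2, 0], 0, 0],
    [[0.2, 2, 0], 0, 0],
    [[0.2, 2, 0], 0, 0]
  ]
}}

```text
clock: 5.95
tcp_pos: [555.3, -17.1, 1.7]
tool_rot: [[0.097, 0.995, 0.0], [0.995, -0.097, -0.001], [-0.001, 0.0, -1.0]]
force: [0.2, -2.9, 1.7]
grip_width: 1.001
finger_force: 1.8
```

Emit:
{"method": "step_arm", "body": {
  "series": [
    [[0.1, 1.3, 0], 0, 0],
    [[0.1, 1.3, 0], 0, 0],
    [[0.1, 1.3, 0], 0, 0],
    [[0.1, 1.3, 0], 0, 0],
    [[0.1, 1.3, 0], 0, 0],
    [[0.1, 1, 0], 0, 0],
    [[0.1, 1, 0], 0, 0],
    [[0.1, 1, 0], 0, 0]
  ]
}}

```text
clock: 6.62
tcp_pos: [556.0, -7.6, 1.7]
tool_rot: [[0.097, 0.995, 0.0], [0.995, -0.097, -0.0], [-0.0, 0.0, -1.0]]
force: [-0.3, -4.7, 2.3]
grip_width: 0.999
finger_force: 2.7
```

Emit:
{"method": "step_arm", "body": {
  "series": [
    [[0.1, 0.8, 0], 0, 0],
    [[0.1, 0.8, 0], 0, 0],
    [[0.1, 0.8, 0], 0, 0]
  ]
}}

```text
clock: 6.87
tcp_pos: [556.2, -5.3, 1.7]
tool_rot: [[0.097, 0.995, -0.0], [0.995, -0.097, -0.0], [-0.0, -0.0, -1.0]]
force: [-1.0, -4.2, 3.5]
grip_width: 1.002
finger_force: 3.1
```

Emit:
{"method": "step_arm", "body": {
  "series": [
    [[0.1, 0.8, 0], 0, 0],
    [[0.1, 0.8, 0], 0, 0]
  ]
}}

```text
clock: 7.03
tcp_pos: [556.2, -5.0, 1.7]
tool_rot: [[0.097, 0.995, -0.001], [0.995, -0.097, -0.003], [-0.003, -0.0, -1.0]]
force: [-2.6, -12.0, 4.8]
grip_width: 1.001
finger_force: 6.4
```

Emit:
{"method": "step_arm", "body": {
  "series": [
    [[-1, -10, 0], 0, 0],
    [[-1, -12, 0], 0, 0],
    [[0, 0, 35], 0, 0],
    [[0, 0, 30], 0, 0],
    [[-10, 8, 5], -0.12, 0],
    [[-10, 8, 0], -0.12, 0],
    [[-10, 8, 0], -0.12, 0],
    [[-10, 8, 0], -0.12, 0],
    [[-10, 8, 0], -0.12, 0],
    [[-10, 8, 0], -0.12, 0],
    [[-10, 8, 0], -0.12, 0],
    [[-10, 8, 0], -0.12, 0]
  ]
}}

```text
clock: 8.03
tcp_pos: [473.3, 39.1, 71.0]
tool_rot: [[0.874, 0.486, -0.001], [0.486, -0.874, 0.002], [-0.0, -0.002, -1.0]]
force: [-0.7, 0.1, 0.3]
grip_width: 1.002
finger_force: 0.0
```

Emit:
{"method": "step_arm", "body": {
  "series": [
    [[-9, 7, 0], -0.12, 0],
    [[-9, 7, 0], -0.12, 0],
    [[-9, 7, 0], -0.12, 0],
    [[-7, 4, 0], -0.12, 0],
    [[0, 0, 0], -0.12, 0],
    [[0, 0, 0], -0.01, 0],
    [[0, 0, -25], 0, 0],
    [[0, 0, -20], 0, 0],
    [[0, 0, 0], 0, 0],
    [[0, 0, 0], 0, 0]
  ]
}}

```text
clock: 8.87
tcp_pos: [439.1, 63.5, 25.6]
tool_rot: [[0.995, -0.095, -0.004], [-0.095, -0.995, 0.001], [-0.004, -0.0, -1.0]]
force: [-0.2, 0.6, 0.1]
grip_width: 0.997
finger_force: 0.0
```

```bash
python3 - <<'E'
from h import *
t=snapshot("top");s=snapshot("scene")
a=cv2.resize(t["color"][118:228,255:335,::-1],None,fx=5,fy=5,interpolation=cv2.INTER_CUBIC)
b=cv2.resize(s["color"][185:295,265:365,::-1],None,fx=4,fy=5,interpolation=cv2.INTER_CUBIC)
cv2.imwrite("pics/e.png",np.hstack([a,b]))
E
```

```text
(no output)
```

View pics/e.png

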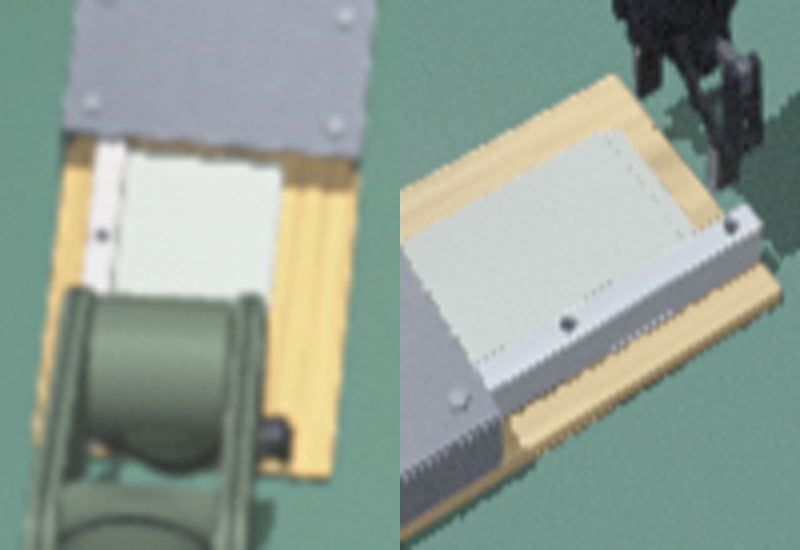

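The stack now lies along the fence, and the fingers are behind its rear edge, clear of the fence's inner face. Next I lower them and push in x, quickly for the part that must be free and then in small steps.

Emit:
{"method": "step_arm", "body": {
  "series": [
    [[0, -1.5, -12], 0, 0],
    [[0, 0, -12], 0, 0],
    [[0, 0, 0], 0, 0],
    [[0, 0, 0], 0, 0]
  ]
}}

```text
clock: 9.3
tcp_pos: [440.9, 62.0, 3.2]
tool_rot: [[0.995, -0.096, 0.001], [-0.096, -0.995, 0.0], [0.001, -0.0, -1.0]]
force: [-0.2, 0.9, 0.2]
grip_width: 1.0
finger_force: 0.0
```

Emit:
{"method": "step_arm", "body": {
  "series": [
    [[4, -0.4, 0], 0, 0],
    [[4, -0.4, 0], 0, 0],
    [[3, -0.3, 0], 0, 0],
    [[3, -0.3, 0], 0, 0],
    [[3, -0.3, 0], 0, 0],
    [[3, -0.3, 0], 0, 0],
    [[3, -0.3, 0], 0, 0],
    [[3, -0.3, 0], 0, 0]
  ]
}}

```text
clock: 9.97
tcp_pos: [466.4, 59.4, 2.5]
tool_rot: [[0.995, -0.096, -0.001], [-0.096, -0.995, 0.0], [-0.001, 0.0, -1.0]]
force: [-2.2, -0.3, 1.0]
grip_width: 1.001
finger_force: 1.0
```

Emit:
{"method": "step_arm", "body": {
  "series": [
    [[3, -0.3, -0.4], 0, 0],
    [[3, -0.3, -0.4], 0, 0],
    [[3, -0.3, 0], 0, 0],
    [[3, -0.3, 0], 0, 0],
    [[3, -0.3, 0], 0, 0],
    [[3, -0.3, 0], 0, 0],
    [[3, -0.3, 0], 0, 0],
    [[3, -0.3, 0], 0, 0],
    [[3, -0.3, 0], 0, 0]
  ]
}}

```text
clock: 10.72
tcp_pos: [492.4, 56.9, 2.0]
tool_rot: [[0.995, -0.096, -0.003], [-0.096, -0.995, 0.0], [-0.003, -0.0, -1.0]]
force: [-5.5, 0.5, 8.1]
grip_width: 1.002
finger_force: 5.0
```

Emit:
{"method": "step_arm", "body": {
  "series": [
    [[1.2, -0.1, 0], 0, 0],
    [[1.2, -0.1, 0], 0, 0],
    [[1.2, -0.1, 0], 0, 0]
  ]
}}

```text
clock: 10.97
tcp_pos: [495.6, 56.6, 2.0]
tool_rot: [[0.995, -0.096, -0.004], [-0.096, -0.995, 0.0], [-0.004, 0.0, -1.0]]
force: [-7.2, 0.1, 9.2]
grip_width: 0.998
finger_force: 5.5
```

Emit:
{"method": "step_arm", "body": {
  "series": [
    [[0, 0, 1.0], 0, 0],
    [[0, 0, 0], 0, 0]
  ]
}}

```text
clock: 11.13
tcp_pos: [496.6, 56.5, 2.7]
tool_rot: [[0.995, -0.096, -0.001], [-0.096, -0.995, 0.0], [-0.001, 0.0, -1.0]]
force: [-2.8, -0.2, 2.7]
grip_width: 0.999
finger_force: 1.7
```

Emit:
{"method": "step_arm", "body": {
  "series": [
    [[0.8, -0.1, 0], 0, 0],
    [[0.8, -0.1, 0], 0, 0],
    [[0.8, -0.1, 0], 0, 0]
  ]
}}

```text
clock: 11.38
tcp_pos: [499.3, 56.2, 2.6]
tool_rot: [[0.995, -0.096, -0.001], [-0.096, -0.995, 0.0], [-0.001, -0.0, -1.0]]
force: [-3.0, 0.1, 2.7]
grip_width: 1.0
finger_force: 1.9
```

Emit:
{"method": "step_arm", "body": {
  "series": [
    [[1, -0.1, 0], 0, 0],
    [[1, -0.1, 0], 0, 0],
    [[1, -0.1, 0], 0, 0],
    [[1, -0.1, 0], 0, 0]
  ]
}}

```text
clock: 11.72
tcp_pos: [501.3, 56.0, 2.4]
tool_rot: [[0.995, -0.096, -0.005], [-0.096, -0.995, 0.0], [-0.005, 0.0, -1.0]]
force: [-8.6, 0.8, 6.7]
grip_width: 0.999
finger_force: 5.3
```

Emit:
{"method": "step_arm", "body": {
  "series": [
    [[0.9, -0.1, 0], 0, 0],
    [[0.9, -0.1, 0], 0, 0],
    [[0.9, -0.1, 0], 0, 0]
  ]
}}

```text
clock: 11.97
tcp_pos: [504.5, 55.6, 2.5]
tool_rot: [[0.995, -0.096, -0.004], [-0.096, -0.995, 0.0], [-0.004, 0.0, -1.0]]
force: [-5.5, 0.0, 4.7]
grip_width: 0.999
finger_force: 3.9
```

Emit:
{"method": "step_arm", "body": {
  "series": [
    [[0.9, -0.1, 0.1], 0, 0],
    [[0.9, -0.1, 0], 0, 0],
    [[0.9, -0.1, 0], 0, 0]
  ]
}}

```text
clock: 12.22
tcp_pos: [507.8, 55.2, 2.5]
tool_rot: [[0.995, -0.096, -0.003], [-0.096, -0.995, 0.0], [-0.003, -0.0, -1.0]]
force: [-7.1, 1.1, 6.4]
grip_width: 1.0
finger_force: 4.6
```

Emit:
{"method": "step_arm", "body": {
  "series": [
    [[0.9, -0.1, 0], 0, 0],
    [[0.9, -0.1, 0], 0, 0]
  ]
}}

```text
clock: 12.38
tcp_pos: [507.7, 55.3, 2.4]
tool_rot: [[0.995, -0.096, -0.007], [-0.096, -0.995, 0.001], [-0.007, 0.0, -1.0]]
force: [-12.2, 1.2, 11.3]
grip_width: 0.999
finger_force: 7.6
```

Emit:
{"method": "step_arm", "body": {
  "series": [
    [[0, 0, 1], 0, 0],
    [[0, 0, 0], 0, 0]
  ]
}}

```text
clock: 12.55
tcp_pos: [507.8, 55.3, 2.6]
tool_rot: [[0.995, -0.096, -0.006], [-0.096, -0.995, 0.001], [-0.006, -0.0, -1.0]]
force: [-7.1, 1.3, 0.6]
grip_width: 0.998
finger_force: 4.3
```

Emit:
{"method": "step_arm", "body": {
  "series": [
    [[0.6, -0.1, 0], 0, 0],
    [[0, 0, 0], 0, 0]
  ]
}}

```text
clock: 12.72
tcp_pos: [507.8, 55.3, 2.5]
tool_rot: [[0.995, -0.096, -0.007], [-0.096, -0.995, 0.001], [-0.008, -0.0, -1.0]]
force: [-8.7, 1.5, 2.7]
grip_width: 1.002
finger_force: 5.6
```

Emit:
{"method": "step_arm", "body": {
  "series": [
    [[0.6, -0.1, 0], 0, 0],
    [[0.6, 0, 0.3], 0, 0],
    [[0, 0, 0], 0, 0]
  ]
}}

```text
clock: 12.97
tcp_pos: [507.8, 55.3, 2.6]
tool_rot: [[0.995, -0.096, -0.01], [-0.096, -0.995, 0.001], [-0.01, -0.0, -1.0]]
force: [-10.7, 1.3, 4.7]
grip_width: 1.002
finger_force: 6.8
```

Emit:
{"method": "step_arm", "body": {
  "series": [
    [[0.8, -0.1, 0], 0, 0],
    [[0.8, -0.1, 0], 0, 0],
    [[0, 0, 0], 0, 0]
  ]
}}

```text
clock: 13.22
tcp_pos: [507.7, 55.3, 2.5]
tool_rot: [[0.995, -0.096, -0.014], [-0.096, -0.995, 0.001], [-0.014, -0.0, -1.0]]
force: [-15.4, 1.7, 9.6]
grip_width: 0.995
finger_force: 9.2
```

```bash
python3 - <<'E'
from h import *
o=observe();print(o["force"],o["moment"],o["tcp_pos"])
t=snapshot("top");s=snapshot("scene")
a=cv2.resize(t["color"][118:228,255:335,::-1],None,fx=5,fy=5,interpolation=cv2.INTER_CUBIC)
b=cv2.resize(s["color"][185:295,265:345,::-1],None,fx=5,fy=5,interpolation=cv2.INTER_CUBIC)
cv2.imwrite("pics/f.png",np.hstack([a,b]))
E
```

```text
[-15.35521983   1.66466265   9.64668432] [ 0.30035993  2.15941255 -0.09184487] [507.73781938  55.33682676   2.54395707]
```

View pics/f.png

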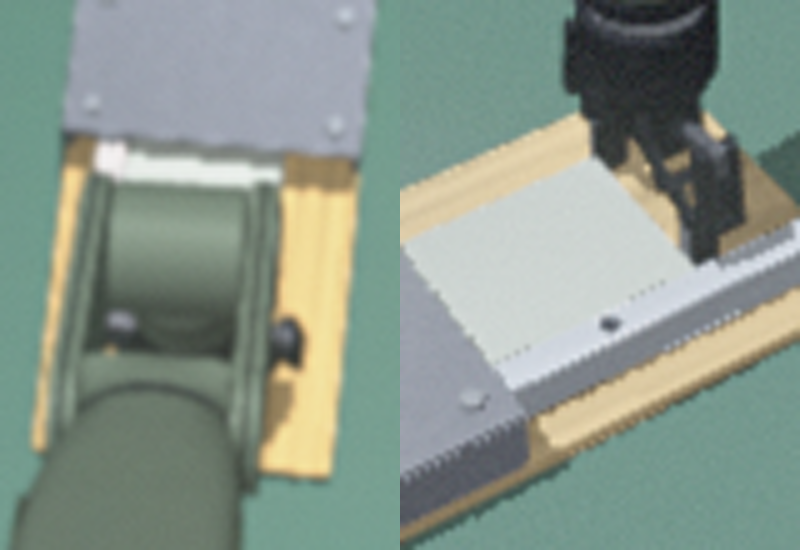

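The pushed face holds at x = 507.7 with 15 N, so this is the solid stop, about 36 mm past the mouth. The picture shows the rear edges flush against both fingers. Next comes a second fence push, then a final light push in x.

Emit:
{"method": "step_arm", "body": {
  "series": [
    [[-8, 0.8, 0], 0, 0],
    [[-12, 1.2, 0], 0, 0],
    [[0, 0, 35], 0, 0],
    [[0, 0, 33], 0.05, 0],
    [[8, -7, 0], 0.12, 0],
    [[8, -7, 0], 0.12, 0],
    [[8, -7, 0], 0.12, 0],
    [[8, -7, 0], 0.12, 0],
    [[8, -7, 0], 0.12, 0],
    [[8, -7, 0], 0.12, 0],
    [[8, -7, 0], 0.12, 0],
    [[8, -7, 0], 0.12, 0]
  ]
}}

```text
clock: 14.32
tcp_pos: [560.6, -0.4, 72.9]
tool_rot: [[0.606, 0.795, 0.005], [0.795, -0.606, -0.001], [0.002, 0.005, -1.0]]
force: [0.8, 0.5, 0.2]
grip_width: 0.999
finger_force: 0.0
```

Emit:
{"method": "step_arm", "body": {
  "series": [
    [[8, -7, 0], 0.12, 0],
    [[8, -7, 0], 0.12, 0],
    [[8, -7, 0], 0.12, 0],
    [[0, 0, 0], 0.12, 0],
    [[0, 0, 0], 0.08, 0],
    [[0, 0, 0], 0, 0],
    [[0, 0, 0], 0, 0]
  ]
}}

```text
clock: 14.9
tcp_pos: [583.3, -20.9, 72.6]
tool_rot: [[0.099, 0.995, 0.003], [0.995, -0.099, -0.001], [-0.0, 0.003, -1.0]]
force: [0.7, 0.3, 0.8]
grip_width: 1.001
finger_force: 0.0
```

Emit:
{"method": "step_arm", "body": {
  "series": [
    [[0, 0, -30], 0, 0],
    [[0, 0, -25], 0, 0],
    [[0, 0, -10], 0, 0],
    [[0, 0, -4], 0, 0],
    [[0, 0, 0], 0, 0],
    [[0.3, 3, 0], 0, 0],
    [[0.3, 3, 0], 0, 0],
    [[0.2, 2, 0], 0, 0],
    [[0.2, 2, 0], 0, 0],
    [[0, 0, 0], 0, 0]
  ]
}}

```text
clock: 15.73
tcp_pos: [583.7, -10.0, 4.1]
tool_rot: [[0.096, 0.995, 0.002], [0.995, -0.096, -0.0], [0.0, 0.002, -1.0]]
force: [1.0, 0.5, -0.4]
grip_width: 1.004
finger_force: 0.0
```

Emit:
{"method": "step_arm", "body": {
  "series": [
    [[0.1, 1, 0], 0, 0],
    [[0.1, 1, 0], 0, 0],
    [[0.1, 0.6, 0], 0, 0],
    [[0, 0, 0], 0, 0]
  ]
}}

```text
clock: 16.07
tcp_pos: [583.3, -7.9, 3.2]
tool_rot: [[0.097, 0.995, 0.0], [0.995, -0.097, -0.0], [-0.0, 0.0, -1.0]]
force: [-0.1, -0.4, -0.3]
grip_width: 1.002
finger_force: 0.0
```

Emit:
{"method": "step_arm", "body": {
  "series": [
    [[0.1, 0.7, 0], 0, 0],
    [[0, 0.7, 0], 0, 0],
    [[0, 0, 0], 0, 0]
  ]
}}

```text
clock: 16.32
tcp_pos: [583.3, -7.7, 3.2]
tool_rot: [[0.097, 0.995, -0.0], [0.995, -0.097, -0.002], [-0.002, -0.0, -1.0]]
force: [-0.8, -5.1, 0.5]
grip_width: 0.999
finger_force: 2.4
```

Emit:
{"method": "step_arm", "body": {
  "series": [
    [[0, 0.6, 0], 0, 0],
    [[0, 0, 0], 0, 0]
  ]
}}

```text
clock: 16.48
tcp_pos: [583.3, -7.7, 3.2]
tool_rot: [[0.097, 0.995, -0.0], [0.995, -0.097, -0.003], [-0.003, -0.0, -1.0]]
force: [-0.9, -6.9, 0.7]
grip_width: 1.001
finger_force: 3.3
```

Both contacts repeat to within 0.1 mm. Next I fetch the weight.

Emit:
{"method": "step_arm", "body": {
  "series": [
    [[-1, -10, 0], 0, 0],
    [[-1, -10, 0], 0, 0],
    [[0, 0, 35], -0.12, 0],
    [[-4, -10, 35], -0.12, 0],
    [[-8, -27, 20], -0.12, 0],
    [[-8, -30, 0], -0.12, 0],
    [[-8, -30, 0], -0.12, 0],
    [[-8, -30, 0], -0.12, 0],
    [[-8, -30, 0], -0.12, 0],
    [[-8, -30, 0], -0.12, 0],
    [[-8, -30, 0], -0.12, 0],
    [[-8, -30, 0], -0.12, 0]
  ]
}}

```text
clock: 17.48
tcp_pos: [512.6, -274.6, 93.2]
tool_rot: [[0.964, 0.264, 0.0], [0.264, -0.964, 0.0], [0.001, -0.0, -1.0]]
force: [-0.2, -0.3, -0.4]
grip_width: 0.998
finger_force: 0.0
```

Emit:
{"method": "step_arm", "body": {
  "series": [
    [[-8, -30, 0], -0.12, 0],
    [[-7, -24, 0], -0.12, 0],
    [[0, 0, 0], -0.12, 0],
    [[0, 0, 0], -0.12, 0],
    [[0, 0, 0], -0.05, 0],
    [[0, 0, 0], 0, 0]
  ]
}}

```text
clock: 17.98
tcp_pos: [497.9, -327.5, 93.0]
tool_rot: [[0.967, -0.255, 0.0], [-0.255, -0.967, 0.001], [-0.0, -0.001, -1.0]]
force: [-0.3, 0.3, 0.1]
grip_width: 1.002
finger_force: 0.0
```

```bash
python3 - <<'E'
from h import *
o=observe();print(np.round(o["tcp_pos"],1),np.arctan2(o["tool_rot"][1][0],o["tool_rot"][0][0]))
t=snapshot("top");s=snapshot("scene")
a=cv2.resize(t["color"][118:228,255:335,::-1],None,fx=5,fy=5,interpolation=cv2.INTER_CUBIC)
b=cv2.resize(s["color"][120:230,205:285,::-1],None,fx=5,fy=5,interpolation=cv2.INTER_CUBIC)
cv2.imwrite("pics/g.png",np.hstack([a,b]))
E
```

```text
[ 497.9 -327.5   93. ] -0.25801329303774234
```

View pics/g.png

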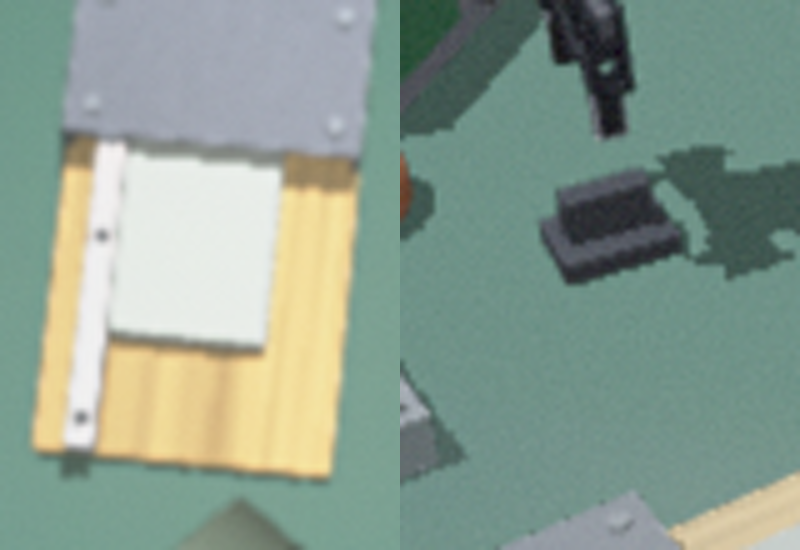

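The left view shows the stack square against the fence with its rear edge clean and flush. The right view shows the weight clear, with the fingers above and to one side of it. I'll shift over the weight, descend and grip.

Emit:
{"method": "step_arm", "body": {
  "series": [
    [[4, 9, 0], 0, 0],
    [[4, 9.5, 0], 0, 0],
    [[0, 0, -10], 0, 0],
    [[0, 0, -20], 0, 0],
    [[0, 0, -20], 0, 0],
    [[0, 0, -15], 0, 0],
    [[0, 0, -6], 0, 0],
    [[0, 0, 0], 0, 0],
    [[0, 0, 0], 0, 0]
  ]
}}

```text
clock: 18.83
tcp_pos: [506.5, -308.0, 21.9]
tool_rot: [[0.968, -0.253, -0.0], [-0.253, -0.968, 0.0], [-0.001, -0.0, -1.0]]
force: [0.7, -0.2, 1.0]
grip_width: 0.996
finger_force: 0.0
```

Emit:
{"method": "step_arm", "body": {
  "series": [
    [[0, 0, 0], 0, 255],
    [[0, 0, 0], 0, 255],
    [[0, 0, 0], 0, 255],
    [[0, 0, 0], 0, 255],
    [[0, 0, 0], 0, 255],
    [[0, 0, 0], 0, 255],
    [[0, 0, 0], 0, 255],
    [[0, 0, 0], 0, 255],
    [[0, 0, 0], 0, 255],
    [[0, 0, 0], 0, 255]
  ]
}}

```text
clock: 19.67
tcp_pos: [506.9, -309.1, 23.0]
tool_rot: [[0.967, -0.253, 0.001], [-0.253, -0.967, -0.001], [0.001, 0.001, -1.0]]
force: [-1.3, -1.6, 5.5]
grip_width: 0.222
finger_force: 60.4
```

Emit:
{"method": "step_arm", "body": {
  "series": [
    [[0, 0, 10], 0, 255],
    [[0, 0, 25], 0, 255],
    [[0, 0, 30], 0, 255],
    [[0, 0, 30], 0, 255],
    [[3, 15, 0], 0.02, 255],
    [[5, 25, 0], 0.02, 255],
    [[6, 30, 0], 0.02, 255],
    [[6, 30, 0], 0.02, 255],
    [[6, 30, 0], 0.02, 255],
    [[6, 30, 0], 0.02, 255],
    [[6, 30, 0], 0.02, 255],
    [[6, 30, 0], 0.02, 255]
  ]
}}

```text
clock: 20.67
tcp_pos: [548.2, -85.5, 114.9]
tool_rot: [[0.995, -0.095, -0.005], [-0.095, -0.995, 0.002], [-0.005, -0.002, -1.0]]
force: [0.7, -0.1, -5.9]
grip_width: 0.223
finger_force: 59.5
```

Emit:
{"method": "step_arm", "body": {
  "series": [
    [[6, 30, 0], 0, 255],
    [[6, 30, 0], 0, 255],
    [[6, 30, 0], 0, 255],
    [[6, 25, 0], 0, 255],
    [[5, 20, 0], 0, 255],
    [[4, 8, 0], 0, 255],
    [[0, 0, 0], 0, 255],
    [[0, 0, 0], 0, 255]
  ]
}}

```text
clock: 21.33
tcp_pos: [581.9, 54.8, 115.6]
tool_rot: [[0.996, -0.095, -0.004], [-0.095, -0.996, -0.001], [-0.004, 0.001, -1.0]]
force: [0.8, -0.1, -6.3]
grip_width: 0.225
finger_force: 59.7
```

Emit:
{"method": "step_arm", "body": {
  "series": [
    [[0, 1, -15], 0, 255],
    [[0, 1, -18], 0, 255],
    [[0, 0, -12], 0, 255],
    [[0, 0, -7], 0, 255],
    [[0, 0, -3], 0, 255],
    [[0, 0, 0], 0, 255],
    [[0, 0, 0], 0, 255]
  ]
}}

```text
clock: 21.92
tcp_pos: [583.9, 56.2, 62.6]
tool_rot: [[0.995, -0.097, 0.001], [-0.097, -0.995, -0.0], [0.001, 0.0, -1.0]]
force: [0.1, -0.7, -6.1]
grip_width: 0.221
finger_force: 59.6
```

Emit:
{"method": "step_arm", "body": {
  "series": [
    [[0, 0, -1], 0, 255],
    [[0, 0, -1], 0, 255],
    [[0, 0, -1], 0, 255],
    [[0, 0, 0], 0, 255]
  ]
}}

```text
clock: 22.25
tcp_pos: [583.6, 56.6, 59.4]
tool_rot: [[0.995, -0.096, 0.0], [-0.096, -0.995, -0.0], [0.0, -0.0, -1.0]]
force: [-0.1, 0.2, -7.2]
grip_width: 0.22
finger_force: 59.6
```

Emit:
{"method": "step_arm", "body": {
  "series": [
    [[0, 0, -1], 0, 255],
    [[0, 0, -1], 0, 255],
    [[0, 0, -0.8], 0, 255],
    [[0, 0, 0], 0, 255]
  ]
}}

```text
clock: 22.58
tcp_pos: [583.2, 56.7, 56.1]
tool_rot: [[0.995, -0.096, -0.001], [-0.096, -0.995, 0.0], [-0.001, 0.0, -1.0]]
force: [0.4, -0.2, -6.8]
grip_width: 0.225
finger_force: 59.6
```

Emit:
{"method": "step_arm", "body": {
  "series": [
    [[0, 0, -0.6], 0, 255],
    [[0, 0, -0.6], 0, 255],
    [[0, 0, 0], 0, 255]
  ]
}}

```text
clock: 22.83
tcp_pos: [583.5, 56.6, 55.1]
tool_rot: [[0.995, -0.096, 0.0], [-0.096, -0.995, -0.0], [0.0, 0.0, -1.0]]
force: [-0.1, 0.3, -6.3]
grip_width: 0.225
finger_force: 59.9
```

Emit:
{"method": "step_arm", "body": {
  "series": [
    [[0, 0, -0.6], 0, 255],
    [[0, 0, -0.4], 0, 255],
    [[0, 0, 0], 0, 255]
  ]
}}

```text
clock: 23.08
tcp_pos: [583.6, 56.6, 55.0]
tool_rot: [[0.995, -0.096, 0.0], [-0.096, -0.995, -0.0], [0.0, 0.0, -1.0]]
force: [-2.7, 0.8, 0.7]
grip_width: 0.224
finger_force: 60.7
```

The weight is seated, with its load now on the stack. I'll release it slowly and rise straight up.

Emit:
{"method": "step_arm", "body": {
  "series": [
    [[0, 0, 0], 0, 200],
    [[0, 0, 0], 0, 150],
    [[0, 0, 0], 0, 100],
    [[0, 0, 0], 0, 50],
    [[0, 0, 0], 0, 0],
    [[0, 0, 0], 0, 0],
    [[0, 0, 0], 0, 0],
    [[0, 0, 0], 0, 0]
  ]
}}

```text
clock: 23.75
tcp_pos: [583.6, 56.6, 54.2]
tool_rot: [[0.995, -0.096, 0.0], [-0.096, -0.995, 0.0], [0.0, -0.0, -1.0]]
force: [-0.3, 0.5, -0.6]
grip_width: 0.999
finger_force: 0.0
```

Emit:
{"method": "step_arm", "body": {
  "series": [
    [[0, 0, 5], 0, 0],
    [[0, 0, 20], 0, 0],
    [[0, 0, 30], 0, 0],
    [[0, 0, 30], 0, 0],
    [[0, 0, 30], 0, 0],
    [[-5, -35, 15], 0, 0],
    [[-5, -38, 0], 0, 0],
    [[-5, -38, 0], 0, 0],
    [[-5, -38, 0], 0, 0],
    [[-5, -38, 0], 0, 0],
    [[-5, -38, 0], 0, 0],
    [[-5, -38, 0], 0, 0]
  ]
}}

```text
clock: 24.75
tcp_pos: [547.9, -208.1, 184.8]
tool_rot: [[0.995, -0.096, 0.001], [-0.096, -0.995, -0.0], [0.001, 0.0, -1.0]]
force: [1.0, 0.0, -0.1]
grip_width: 0.999
finger_force: 0.0
```

```bash
python3 - <<'E'
from h import *
o=observe();print(np.round(o["tcp_pos"],1),o["grip_width"],o["clock"])
t=snapshot("top");s=snapshot("scene")
a=cv2.resize(t["color"][118:228,255:335,::-1],None,fx=5,fy=5,interpolation=cv2.INTER_CUBIC)
b=cv2.resize(s["color"][185:295,265:345,::-1],None,fx=5,fy=5,interpolation=cv2.INTER_CUBIC)
cv2.imwrite("pics/i.png",np.hstack([a,b]))
E
```

```text
[ 547.9 -208.1  184.8] 0.9991534573312512 24.75
```

View pics/i.png

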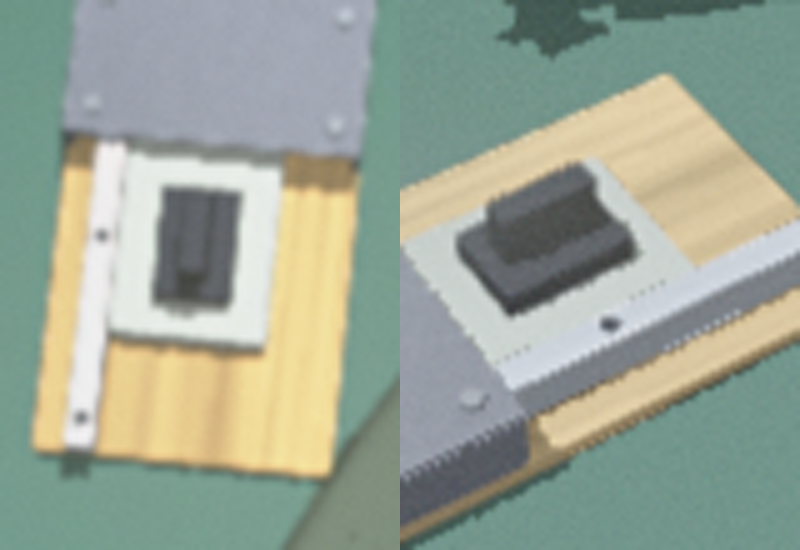

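The final view shows the stack square and the weight flat on it at crop (197,248), outside the hood, with the robot clear.

```bash
python3 -c "
from workcell import *
print(hand_in())"
```

```text
the job is handed in; nothing more can be done
None
```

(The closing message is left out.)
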